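# Wind the plate slide up to its stop

## Robot

A 6-joint arm with a two-finger parallel gripper is mounted at the origin on a cart in front of the work surface, level with it; the furniture and walls round the work are solid. World frame = base frame: x ahead of the robot, y to its left, z up, the work surface at z = 0. Lengths are in m, angles in degrees, forces in N, time in s.
With the tool pointing down it reaches from about 0.325 to 0.875 m from the base axis. Payload 4.4 kg.
Tool frame: the origin (TCP) lies between the finger pads; the fingertips stand 8 mm ahead of it and the grasp point (between the pads) lies 11 mm behind it; z points along the fingers, y is the line along which they close (so a half turn about z gives the same grasp; the last joint's range is limited). The gripper opens to 85 mm and grips with 20 to 120 N. Pads are 22 mm wide; open, the fingers measure 114 mm over their backs; the gripper's body (76 mm by 85 mm) begins 54 mm behind the grasp point. The pads swing forward as they close: fully open they stand 13 mm farther back than shut.
Start: joints at [-84.425, 11.837, 88.321, -0, 79.842, -8.623], TCP at [0.141, -0.557, 0.239] pointing down, gripper open.
Joint ranges: [-156.59, 156.59], [-49.26, 127.26], [12.9, 141.05], [-63.56, 243.56], [4.71, 150.69], [-161.64, 161.64]. Speed limits (degrees/s): [159.86, 159.86, 180, 180, 180, 180].

## Interface

Orientations are given as [roll, pitch, yaw] about the fixed x, y, z axes, in that order (R = Rz(yaw) Ry(pitch) Rx(roll)).
In Python, from plant import get_state, eyes, workorder gives the robot as it stands.
- The arm moves only by the tool arm_command, never from a script. Its argument "steps" is one flat list of numbers, 7 for each row, row after row: the turn, a rotation vector about the tool's x, y, z in rad, then the shift along the tool's x, y, z in mm, then the opening, from 0 (shut) to 1 (fully open). A call has 1 to 20 rows; each row is the pose to reach, as a shift and turn from the pose commanded when the call began, along the tool's axes at that moment; what a row does not reach only later rows make up. A row lasts 1/10 s, in which the tool goes at most 50 mm and 8.59 degrees, less where a joint would pass 70% of its speed; a pose out of reach is approached as far as the arm can. A call with a gripper value outside its range is refused whole. The fingers move at their own pace and stop on an object; "force" is the grip in N (left out, the last holds). Time passes only in rows, so rows that repeat a pose let the fingers close. It gives the time, the measured TCP pose, the force, the opening and the grip force at its end, in the units of the state.
- get_state(): the state, without advancing time (a new reading comes with each control period).
- eyes.read_camera(name): name is "scene" or "side" or "wrist"; returns the picture (420x560x3 uint8, blue, green, red); there is no depth.
- eyes.camera_info(name): a dict with "fx", "fy", "cx", "cy" (pixels), "eye" and "orientation" of the camera in the world. Camera axes: x right, y up, looking along -z (the intrinsics and any distortion apply to the point x, -y, -z); pixel columns grow to the right and rows downward; lengths in m; the calibration is good to about 2 mm. A picture is of the moment at which its call begins: read the wrist's pose just before it. camera_info takes no time and is no camera call; for the wrist camera it gives the pose at the moment of the call.
- workorder.job_done(): hands the job in; it is judged then, once.
The state is a dict: "time_s": time; "joint_pos": joint angles; "qvel": joint speeds; "tau": joint torques, N m; "position": TCP position; "tool_rot": TCP orientation; "contact_force": force on the tool from outside, world axes, zero at the start; "torque": the same for the moment, N m; "opening": finger opening in m; "grasp_force": force on a finger pad.
Only numpy, scipy, OpenCV 4.12 (cv2) and the standard library are available. Lean on these libraries where they do the work, as an engineer would, in place of code of your own. Each camera call takes 0.05 s, during which the arm holds its last target. There are 200 camera calls.

## Task

Two hand-wound slides stand on the bench, one carrying a six-well plate and one carrying a culture flask. On the slide with the six-well plate, wind the handwheel clockwise (seen from above) by its red crank handle until the carriage is up against the orange buffer at the end of the slide, then let go. Do not push the carriage or plate with the gripper, and leave the handwheel of the flask slide as it is.

Things in the scene. Friction and masses are not known exactly. Their poses are not given: they have to be found in the camera images.
- plate_slide: Fixed slide with the six-well plate: aluminium bed 325 x 96 mm. Origin at bench height below the vertical axis of its black handwheel (100 mm diameter, rim top 47 mm, hub top 54 mm above the bench); x runs along the bed from handwheel (bed starts at -55 mm) to the stop block with orange buffer (bed ends at +270 mm), z up. Clockwise from above moves the carriage along +x, 12 mm per radian.
- plate_carriage: Carriage of that slide, 90 x 90 mm, with the clear six-well plate (85 x 128 mm, top 54 mm above the bench) fixed on it. Origin at the centre of its underside, 14 mm above the bench, axes as the slide's. Along the slide's x from the handwheel axis its origin starts at 131 to 161 mm and is at 191 mm when it touches the buffer, a hard stop.
- plate_handle (a point): Grip centre of that slide's red upright crank handle, 73 mm above the bench, 40 mm from the wheel axis, going round with the wheel. Round grip, 20 mm diameter, 50 to 90 mm above the bench; it spins freely on its pin, so a gripper holding it need not turn. Winding takes 2 to 4 N here; the wheel stays where it is left.
- flask_handle (a point): The same point on the red crank handle of the other, otherwise identical slide, which carries a culture flask with pink medium and a violet cap. To be left where it is.

How it is judged (in metres and radians):
At the end, for the whole second after the job is handed in: The carriage with the six-well plate stands at the orange buffer (within 4 mm of touching) and at rest (x of plate_carriage in the frame of plate_slide above 0.187 m and linear speed of plate_carriage below 0.01 m/s).
It fails at once if the robot pushes the carriage or the plate directly (more than 3 N) (contact force between the arm and plate_carriage above 3 N).
It fails at once if the fingers push the carriage or the plate directly (more than 3 N) (contact force between the fingers and plate_carriage above 3 N).
It fails at once if the handwheel of the flask slide is turned (its handle moves more than 15 mm) (distance of flask_handle from where it was at the start of the episode above 0.015 m).
It also fails if it takes over 35 s, if anything falls off the work surface, if the arm or the gripper's body presses on something with over 40 N, if the wrist force passes 120 N, or if a joint passes its speed limit or range.

## Working session

There is one attempt and no reset: what is moved stays moved. The work goes in short steps, Python scripts to look and compute and a tool call to move; the robot and the scene stay as the last step left them, time stands still between calls to the robot, and variables do not carry over. Pictures are saved under pics/ and viewed, at most 10 in all, crops included, and the job is handed in when it is done.

Besides the shell and the picture viewer there is one more tool, called after ">>>" in YAML: its name, and indented under it one key for each argument. arm_command: Moves the arm, as the interface text tells. Its arguments: {"type":"object","properties":{"steps":{"type":"array"},"force":{"type":"number"}},"required":["steps"]}

```bash
mkdir -p pics; python3 - <<'E'
from plant import get_state, eyes, workorder
import cv2
for n in("scene","side"):
    cv2.imwrite(f"pics/{n}0.png",eyes.read_camera(n)); print(n,eyes.camera_info(n))
s=get_state();print(s)
E
```

```text
scene {'fx': 476.4653960133553, 'fy': 476.4653960133553, 'cx': 284.7044111659154, 'cy': 210.00452043911847, 'eye': array([ 0.1847333 , -0.70367225,  0.47726439]), 'orientation': array([ 61.81881218,  -1.32275532, -26.98193957])}
side {'fx': 525.0353679785972, 'fy': 525.0353679785972, 'cx': 277.57854999530343, 'cy': 213.2685534531342, 'eye': array([ 0.3559876 , -0.90083901,  0.54359676]), 'orientation': array([63.30753236, -0.76027898, -9.8088707 ])}
{'time_s': 0.1, 'joint_pos': array([-8.44254003e+01,  1.18806542e+01,  8.83967830e+01,  5.38439387e-04,
        7.98428938e+01, -8.62367944e+00]), 'qvel': array([-0.02341342, -0.07267234, -0.27716761,  0.03132372,  0.10938654,
        0.01109159]), 'tau': array([-2.79897193e-05, -3.84091651e+01, -2.92549145e+01, -1.86586635e-04,
        4.84306584e-03,  2.68232668e-06]), 'position': array([ 0.14095425, -0.55676163,  0.23822771]), 'tool_rot': array([-1.79881109e+02, -1.85667028e-02,  1.41981644e+01]), 'contact_force': array([ 0.25743374,  0.35691848, -0.11739197]), 'torque': array([-0.01749943,  0.02629445, -0.00593649]), 'grasp_force': 0.0, 'opening': 0.0854631402027601}
```

View pics/scene0.png

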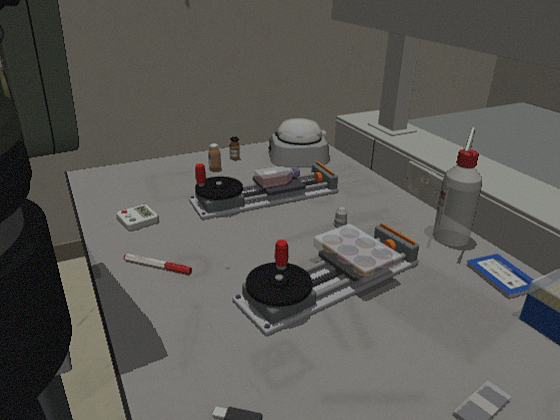

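View pics/side0.png

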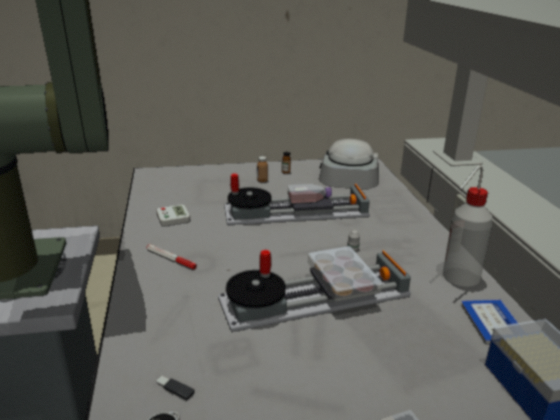

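The scene view shows the plate slide near: hub at (279,278), red handle top (282,241) to bottom (281,268), and the orange bar at (396,237). In the side view the hub is at (256,283), the handle top at (265,251) and its bottom at (265,276), and the orange bar at (395,265). The flask slide is behind it, with its handle at (200,174) in the scene view and (235,183) in the side view.

```bash
cat >h.py <<'E'
import numpy as np, cv2
from scipy.spatial.transform import Rotation as R
def ray(ci,p):
    d=np.array([(p[0]-ci['cx'])/ci['fx'],-(p[1]-ci['cy'])/ci['fy'],-1])
    d=R.from_euler('xyz',ci['orientation'],degrees=True).apply(d); return np.array(ci['eye']),d/np.linalg.norm(d)
def tri(*v):
    A=0;b=0
    for ci,p in v:
        o,d=ray(ci,p);P=np.eye(3)-np.outer(d,d);A=A+P;b=b+P@o
    x=np.linalg.solve(A,b)
    return x.round(4),[round(1e3*np.linalg.norm(np.cross(x-ray(ci,p)[0],ray(ci,p)[1])),1) for ci,p in v]
def atz(ci,p,z):
    o,d=ray(ci,p);return (o+d*(z-o[2])/d[2]).round(4)
def red(im,box):
    x0,y0,x1,y1=box;c=im[y0:y1,x0:x1].astype(int)
    m=((c[...,2]>90)&(c[...,1]<60)&(c[...,0]<70)).astype('uint8')
    n,l,s,ce=cv2.connectedComponentsWithStats(m);k=1+s[1:,4].argmax()
    return ce[k]+[x0,y0],s[k]+[x0,y0,0,0,0]
E
python3 - <<'E'
from h import *
from plant import eyes
a,b=eyes.camera_info("scene"),eyes.camera_info("side")
A,B=cv2.imread("pics/scene0.png"),cv2.imread("pics/side0.png")
for ba,bb in (((255,225,305,285),(245,240,285,285)),((190,155,212,190),(222,168,245,195))):
    pa,sa=red(A,ba);pb,sb=red(B,bb);print(pa,sa,pb,sb,"handle",tri((a,pa),(b,pb)))
for n,p,q,z in (("hub",(279,278),(256,283),.054),("orangeR",(416,249),(408,276),.05),("orangeL",(376,227),(384,256),.05),("flaskhub",(219,184),(250,194),.054),("bedNearCorner",(267,327),(231,321),.01),("bedFarR",(417,266),(408,297),.01)):
    print(n,tri((a,p),(b,q)),atz(a,p,z),atz(b,q,z))
E
```

```text
[281.2972973  243.90540541] [277 240  10   9  74] [264.95652174 257.28695652] [260 250  11  19 115] handle (array([ 0.4706, -0.1508,  0.0816]), [np.float64(2.5), np.float64(2.5)])
[198.88235294 166.32352941] [196 164   8   9  34] [233.85714286 178.94642857] [231 174   7  14  56] handle (array([0.4515, 0.1964, 0.08  ]), [np.float64(2.3), np.float64(2.3)])
hub (array([ 0.4499, -0.1857,  0.0511]), [np.float64(1.1), np.float64(1.1)]) [ 0.4472 -0.1909  0.054 ] [ 0.4499 -0.1882  0.054 ]
orangeR (array([ 0.7153, -0.1877,  0.0356]), [np.float64(4.5), np.float64(4.5)]) [ 0.6924 -0.2109  0.05  ] [ 0.7089 -0.2006  0.05  ]
orangeL (array([ 0.7157, -0.0756,  0.0144]), [np.float64(0.6), np.float64(0.6)]) [ 0.6755 -0.123   0.05  ] [ 0.6911 -0.132   0.05  ]
flaskhub (array([0.4845, 0.1696, 0.0484]), [np.float64(1.5), np.float64(1.5)]) [0.4795 0.1549 0.054 ] [0.4836 0.1611 0.054 ]
bedNearCorner (array([ 0.4019, -0.2467,  0.0248]), [np.float64(2.3), np.float64(2.3)]) [ 0.4073 -0.2348  0.01  ] [ 0.4043 -0.2244  0.01  ]
bedFarR (array([ 0.717 , -0.1962,  0.0008]), [np.float64(1.4), np.float64(1.4)]) [ 0.7051 -0.2079  0.01  ] [ 0.712 -0.206  0.01 ]
```

>>> arm_command:
  steps: [0,0,0,33,-24,0,1,0,0,0,65,-48,0,1,0,0,0,98,-73,0,1,0,0,0,131,-97,0,1,0,0,0,163,-121,0,1,0,0,0,196,-145,0,1,0,0,0,229,-169,0,1,0,0,0,261,-193,0,1,0,0,0,294,-218,0,1,0,0,0,327,-242,0,1,0,0,0,359,-266,0,1,0,0,0,392,-290,0,1,0,0,0,392,-290,0,1,0,0,0,392,-290,0,1]

```text
time_s: 1.5
position: [0.4498, -0.1794, 0.2388]
tool_rot: [-180.0, 0.1, 14.3]
contact_force: [0.1, 0.1, 0.1]
opening: 0.0853
grasp_force: 0.0
```

```bash
python3 - <<'E'
from plant import get_state, eyes
import cv2
s=get_state();print(s['time_s'],s['position'],s['tool_rot'],s['contact_force'])
print(eyes.camera_info("wrist"));cv2.imwrite("pics/w1.png",eyes.read_camera("wrist"))
E
```

```text
1.5 [ 0.44984026 -0.17936017  0.23877416] [-1.79976972e+02  7.33494405e-02  1.43471899e+01] [0.05020566 0.09501251 0.0856398 ]
{'fx': 377.8963150676828, 'fy': 377.8963150676828, 'cx': 285.9992781984398, 'cy': 210.59322430339523, 'eye': array([ 0.51714168, -0.16279832,  0.37315473]), 'orientation': array([-1.58316817e+01, -2.28088433e-03, -7.55994504e+01])}
```

View pics/w1.png

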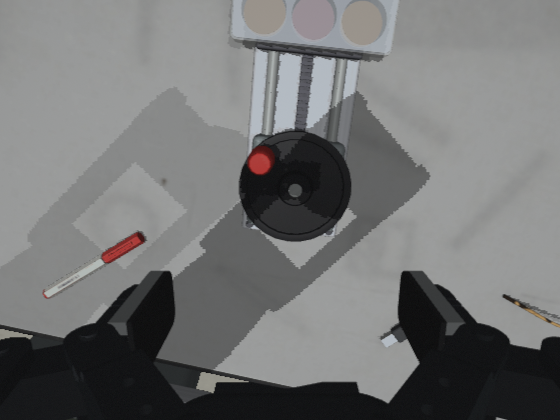

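The wrist view shows the wheel rim centred near (295,186), the hub at (295,190), the top of the red handle at about (260,161), and the plate's near edge at row ~45, columns 231–391.

```bash
python3 - <<'E'
from h import *
from plant import eyes
w=eyes.camera_info("wrist");W=cv2.imread("pics/w1.png")
a,b=eyes.camera_info("scene"),eyes.camera_info("side")
p,s=red(W,(235,135,290,185));print(p,s)
print("hub",atz(w,(294.5,190),.054),tri((w,(294.5,190)),(a,(279,278)),(b,(256,283))))
print("rim",atz(w,(295,186),.047))
print("handle top",atz(w,(260,161),.09),tri((w,(260,161)),(a,(281.5,242)),(b,(265.3,252))))
l,r=atz(w,(232,38),.05),atz(w,(390,53),.05);print("plate edge",l,r,np.linalg.norm(l-r))
s1,s2=atz(w,(309,60),.025),atz(w,(303,128),.025);d=s1-s2;print("axis yaw",np.degrees(np.arctan2(d[1],d[0])),"edge yaw",np.degrees(np.arctan2(*(l-r)[1::-1]))-90)
E
```

```text
[258.95983936 163.72690763] [248 151  23  24 249]
hub [ 0.4488 -0.1886  0.054 ] (array([ 0.4489, -0.1886,  0.0532]), [np.float64(0.3), np.float64(1.1), np.float64(1.3)])
rim [ 0.4509 -0.1887  0.047 ]
handle top [ 0.4717 -0.1551  0.09  ] (array([ 0.4704, -0.1543,  0.0905]), [np.float64(1.5), np.float64(1.4), np.float64(0.7)])
plate edge [ 0.5543 -0.1103  0.05  ] [ 0.5746 -0.2343  0.05  ] 0.1256506665322552
axis yaw 9.921334369689248 edge yaw 9.297399577121112
```

>>> arm_command:
  steps: [0,0,0,13,-9,20,1,0,0,0,27,-18,50,1,0,0,0,27,-18,80,1,0,0,0,27,-18,110,1,0,0,0,27,-18,140,1,0,0,0,27,-18,160,1,0,0,0,27,-18,170,1,0,0,0,27,-18,170,1]

```text
time_s: 2.35
position: [0.47, -0.1566, 0.0679]
tool_rot: [-179.9, 0.2, 14.1]
contact_force: [-0.9, 1.0, 0.6]
opening: 0.0852
grasp_force: 0.0
```

```bash
python3 - <<'E'
from plant import get_state, eyes
import cv2
print(get_state()['position']);cv2.imwrite("pics/w2.png",eyes.read_camera("wrist"))
E
```

```text
[ 0.46996475 -0.15657577  0.06790081]
```

View pics/w2.png

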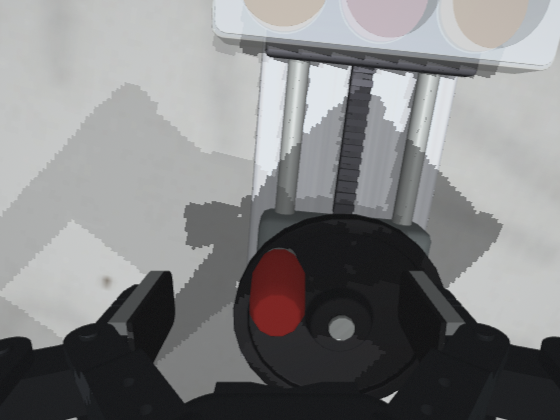

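The wrist view shows the handle between the pads, with its top at (278,315). That is about 2 mm to the left of the middle between the pads, so I'll shift and close.

>>> arm_command:
  steps: [0,0,0,0,-2,0,0.6,0,0,0,0,-2,0,0.4,0,0,0,0,-2,0,0.2,0,0,0,0,-2,0,0.1,0,0,0,0,-2,0,0.1,0,0,0,0,-2,0,0.1,0,0,0,0,-2,0,0.1,0,0,0,0,-2,0,0.1]
  force: 40

```text
time_s: 3.2
position: [0.4717, -0.1539, 0.07]
tool_rot: [-180.0, -0.1, 14.2]
contact_force: [-1.4, 2.8, 5.6]
opening: 0.0189
grasp_force: 39.3
```

```bash
python3 - <<'E'
from plant import get_state, eyes
import numpy as np,cv2
from scipy.spatial.transform import Rotation as R
s=get_state();p=s['position'];print(s['time_s'],p,s['opening'],s['grasp_force'],s['contact_force'])
c=np.array([.4495,-.1887]);v=p[:2]-c;t0=np.arctan2(v[1],v[0]);print(np.hypot(*v),np.degrees(t0))
v0=v*.04/np.hypot(*v)
Rt=R.from_euler('xyz',s['tool_rot'],degrees=True).as_matrix()
for k in range(1,20):
    t=t0-np.radians(10*k);d=np.r_[.04*np.cos(t)-v0[0],.04*np.sin(t)-v0[1],0]
    print(k,(Rt.T@d*1e3).round(1))
E
```

```text
3.2 [ 0.47169403 -0.15393368  0.06996418] 0.0188575173050943 39.28509771823883 [-1.38459745  2.8193971   5.58638095]
0.04124648258980327 57.44676235492144
1 [4.3 5.5 0. ]
2 [ 7.6 11.6  0. ]
3 [ 9.8 18.2  0. ]
4 [10.8 25.1  0. ]
5 [10.6 32.1  0. ]
6 [ 9.2 38.9  0. ]
7 [ 6.6 45.4  0. ]
8 [ 2.9 51.3  0. ]
9 [-1.7 56.5 -0. ]
10 [-7.2 60.9 -0. ]
11 [-13.3  64.2  -0. ]
12 [-20.   66.3  -0. ]
13 [-26.9  67.3  -0. ]
14 [-33.8  67.1  -0. ]
15 [-40.7  65.7  -0. ]
16 [-47.1  63.1  -0. ]
17 [-53.1  59.5  -0.1]
18 [-58.3  54.8  -0.1]
19 [-62.6  49.3  -0.1]
```

>>> arm_command:
  steps: [0,0,0,4.3,5.5,0,0.1,0,0,0,7.6,11.6,0,0.1,0,0,0,9.8,18.2,0,0.1,0,0,0,10.8,25.1,0,0.1,0,0,0,10.6,32.1,0,0.1,0,0,0,9.2,38.9,0,0.1,0,0,0,6.6,45.4,0,0.1,0,0,0,2.9,51.3,0,0.1,0,0,0,-1.7,56.5,0,0.1,0,0,0,-7.2,60.9,0,0.1,0,0,0,-13.3,64.2,0,0.1,0,0,0,-20,66.3,0,0.1,0,0,0,-20,66.3,0,0.1,0,0,0,-20,66.3,0,0.1]

```text
time_s: 4.6
position: [0.4676, -0.2231, 0.0699]
tool_rot: [-180.0, 0.1, 14.2]
contact_force: [-1.6, 2.5, 7.7]
opening: 0.0189
grasp_force: 39.6
```

```bash
python3 - <<'E'
from plant import get_state, eyes
import numpy as np,cv2
s=get_state();p=s['position'];print(s['time_s'],p,s['opening'],s['contact_force'])
v=p[:2]-[.4495,-.1887];print(np.hypot(*v),np.degrees(np.arctan2(v[1],v[0])))
cv2.imwrite("pics/s3.png",cv2.resize(eyes.read_camera("scene")[180:340,200:440],None,fx=3,fy=3))
E
```

```text
4.6 [ 0.46761458 -0.22308804  0.06991783] 0.018902930497910888 [-1.60377711  2.479379    7.7173651 ]
0.038867408143857585 -62.22110228557787
```

View pics/s3.png

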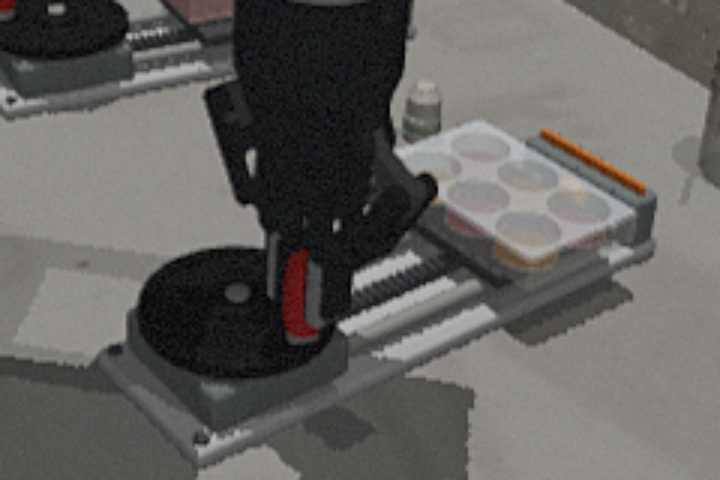

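The crop shows the carriage well along, with a small gap left to the buffer. I'll continue in shorter calls and watch the force.

>>> arm_command:
  steps: [0,0,0,-3.5,0.7,0,0.1,0,0,0,-6.9,1.0,0,0.1,0,0,0,-10.4,1.0,0,0.1,0,0,0,-13.8,0.8,0,0.1,0,0,0,-13.8,0.8,0,0.1]

```text
time_s: 5.15
position: [0.4553, -0.227, 0.07]
tool_rot: [-180.0, -0.1, 14.2]
contact_force: [0.5, 4.7, 5.3]
opening: 0.019
grasp_force: 39.4
```

>>> arm_command:
  steps: [0,0,0,-3.5,-0.5,0,0.1,0,0,0,-6.9,-1.4,0,0.1,0,0,0,-6.9,-1.4,0,0.1]

```text
time_s: 5.45
position: [0.4483, -0.2274, 0.0699]
tool_rot: [-180.0, -0.1, 14.2]
contact_force: [1.4, 4.1, 7.1]
opening: 0.0188
grasp_force: 39.4
```

>>> arm_command:
  steps: [0,0,0,-3.3,-1.1,0,0.1,0,0,0,-6.4,-2.6,0,0.1,0,0,0,-6.4,-2.6,0,0.1]

```text
time_s: 5.75
position: [0.4439, -0.227, 0.0701]
tool_rot: [179.8, -0.4, 14.1]
contact_force: [8.3, 3.1, -0.9]
opening: 0.0188
grasp_force: 39.5
```

```bash
python3 - <<'E'
from plant import get_state, eyes
import numpy as np,cv2
s=get_state();p=s['position'];print(s['time_s'],p,s['opening'],s['contact_force'])
v=p[:2]-[.4495,-.1887];print(np.hypot(*v),np.degrees(np.arctan2(v[1],v[0])))
cv2.imwrite("pics/s4.png",cv2.resize(eyes.read_camera("side")[220:320,270:430],None,fx=5,fy=5))
E
```

```text
5.75 [ 0.4439176  -0.22699212  0.07006424] 0.01879038170889411 [ 8.26237374  3.11890993 -0.93629627]
0.038696899300434726 -98.29440636845776
```

View pics/s4.png

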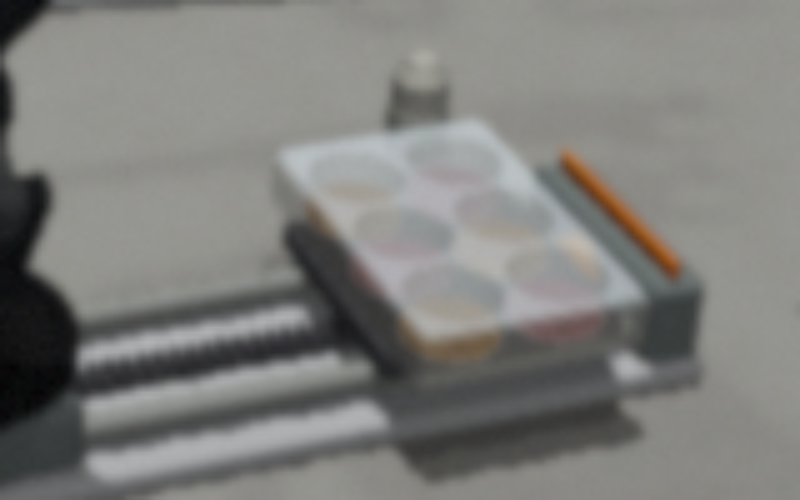

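The force along the winding direction jumped to 8 N and the tool lagged about 2 mm, which looks like the buffer. One more small push should confirm it.

>>> arm_command:
  steps: [0,0,0,-3,-1.5,0,0.1,0,0,0,-3,-1.5,0,0.1,0,0,0,-3,-1.5,0,0.1]

```text
time_s: 6.1
position: [0.4437, -0.2269, 0.0702]
tool_rot: [179.7, -0.7, 14.1]
contact_force: [17.2, 2.5, -8.2]
opening: 0.0188
grasp_force: 39.8
```

There was no motion and the force doubled, so the carriage is at the stop. I'll relax, open and lift.

>>> arm_command:
  steps: [0,0,0,3.5,1.5,0,0.1,0,0,0,3.5,1.5,0,0.4,0,0,0,3.5,1.5,0,0.8,0,0,0,3.5,1.5,0,1,0,0,0,3.5,1.5,0,1,0,0,0,3.5,1.5,0,1,0,0,0,3.5,1.5,-20,1,0,0,0,3.5,1.5,-50,1,0,0,0,3.5,1.5,-90,1,0,0,0,3.5,1.5,-130,1,0,0,0,3.5,1.5,-130,1]

```text
time_s: 7.2
position: [0.4451, -0.2296, 0.2061]
tool_rot: [179.4, -0.5, 14.2]
contact_force: [-0.0, -0.5, 0.5]
opening: 0.0856
grasp_force: 0.0
```

```bash
python3 - <<'E'
from h import *
from plant import get_state, eyes
s=get_state();print(s['time_s'],s['position'],s['opening'])
w=eyes.camera_info("wrist");cv2.imwrite("pics/w5.png",eyes.read_camera("wrist"))
E
```

```text
7.2 [ 0.4450818  -0.22959152  0.20606256] 0.08563248180029769
```

View pics/w5.png

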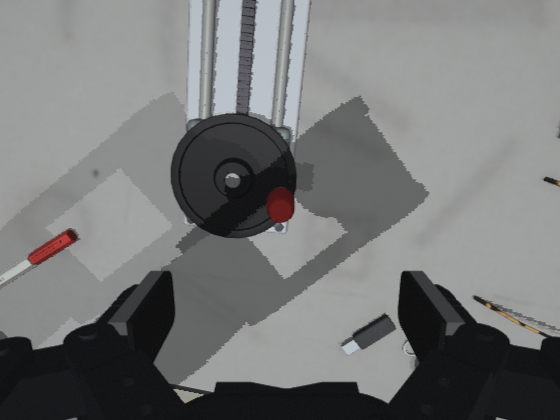

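The wrist view shows the handle released at (280,205) and the hub at (233,180). I'll check the handle angle and the carriage.

```bash
python3 - <<'E'
from h import *
from plant import eyes
w=eyes.camera_info("wrist")
h=atz(w,(280,207),.09);c=atz(w,(233,180),.054);v=h-c;print(h,c,np.hypot(*v[:2]),np.degrees(np.arctan2(v[1],v[0])))
cv2.imwrite("pics/s6.png",cv2.resize(eyes.read_camera("side")[220:320,270:430],None,fx=5,fy=5))
a=cv2.imread("pics/s4.png").astype(int);b=cv2.imread("pics/s6.png").astype(int)
print("mean diff of plate area, before/after release",abs(a-b)[100:450,270:700].mean(),"bg",abs(a-b)[0:80,500:].mean())
E
```

```text
[ 0.4452 -0.2253  0.09  ] [ 0.4477 -0.1875  0.054 ] 0.037882581749400346 -93.78389268808493
mean diff of plate area, before/after release 4.707519379844961 bg 5.513263888888889
```

View pics/s6.png

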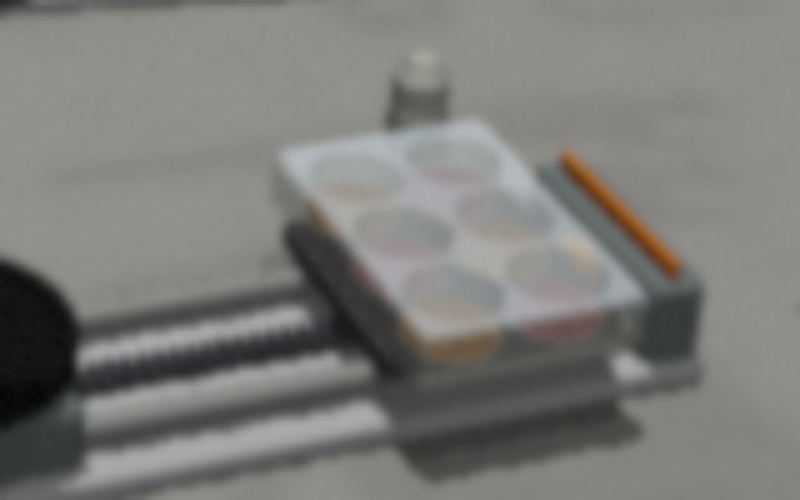

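The side view shows the carriage at the buffer in the same place as before release, and the handle is free. Handing in.

```bash
python3 -c "
from plant import workorder
print(workorder.job_done())"
```

```text
the job is handed in; nothing more can be done
None
```

I wound the six-well-plate carriage against its orange buffer and let go of the handle. The flask slide was not touched, and the job was handed in at about 7 s; no verdict came back.

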